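Sound the open well of the block heater and fill it with the plug of that depth

ROBOT

A 6-joint arm with a two-finger parallel gripper is mounted at the origin on the work surface. World frame = base frame: x ahead of the robot, y to its left, z up, the work surface at z = 0. Lengths are in m, angles in rad, forces in N, time in s.
With the tool pointing down it reaches from about 0.275 to 0.725 m from the base axis. Payload 5.6 kg.
Tool frame: the origin (TCP) lies at the very end of the fingers, on their centre line; the grasp point (between the pads) lies 19 mm behind it; z points along the fingers, y is the line along which they close (so a half turn about z gives the same grasp; the last joint's range is limited). The gripper opens to 85 mm and grips with 20 to 120 N. Pads are 22 mm wide; open, the fingers measure 114 mm over their backs; the gripper's body (76 mm by 85 mm) begins 54 mm behind the grasp point. The pads swing forward as they close: fully open they stand 13 mm farther back than shut.
Start: joints at [1.576, 0.255, 0.108, 0, -1.424, -0.285], TCP at [0.152, 0.529, 0.231] pointing down, gripper open.
Joint ranges: [-2.95, 2.95], [-1.21, 1.97], [-1.09, 1.5], [-2.87, 1.71], [-2.94, -0.07], [-3.05, 3.05]. Speed limits (rad/s): [2.57, 2.57, 3.14, 3.14, 3.14, 3.14].

INTERFACE

Orientations are given as a rotation vector (axis times angle).
In Python, from station import arm, eyes gives the robot as it stands.
- The arm moves only by the shell command python3 -m jog 'ROWS' [OPENING]. ROWS is text: rows parted by semicolons, each of 6 numbers parted by spaces: the shift along the tool's x, y, z in units of 40 mm (1.0 is 40 mm), then the turn, a rotation vector about the tool's x, y, z in units of 6 degrees (1.0 is 6 degrees). A call has 1 to 5 rows; each row shifts and turns the commanded pose from where the row before left it, along the tool's axes as they then stand; what a row does not reach is not made up. A row lasts 1/12 s, in which the tool goes at most 41.7 mm and 7.16 degrees, less where a joint would pass 70% of its speed; a pose out of reach is approached as far as the arm can. A call is refused whole if a number of a shift passes 1 or a number of a turn 1, either way. A call with a gripper value outside its range is refused whole. OPENING is the finger opening in mm, from 0 to 85.4, set as the call begins (- or left out, the last holds). The fingers move at their own pace and stop on an object; the grip force is fixed at half the most. Time passes only in rows, so rows that do not move let the fingers close. It gives the time, the measured TCP pose, the force, the opening and the grip force at its end, in the units of the state.
- arm.get_obs(): the state, without advancing time (a new reading comes with each control period).
- eyes.capture(name): name is "scene" or "top" or "wrist"; returns a dict with "image" (420x560x3 uint8, red, green, blue), "range_z" (420x560 float32, m along the optical axis (not along the pixel's ray), 0 where there is no reading), "mtx" (3x3 intrinsics, pixels), "extrinsics" (4x4, takes a point from world to camera coordinates); the wrist camera has in their place "T_tool_cam" (4x4, takes a point from camera to tool coordinates, whose origin is the TCP and whose axes are the flange's). Camera axes: x right, y down, z forward; pixel columns grow to the right and rows downward; lengths in m; the calibration is good to about 2 mm. The wrist camera is an equidistant fisheye: a pixel r from the principal point sees the ray r / f radians off the axis. A picture is of the moment at which its call begins: read the wrist's pose just before it.
- arm.hand_in(): hands the job in; it is judged then, once.
The state is a dict: "t": time; "qpos": joint angles; "joint_velocities": joint speeds; "effort": joint torques, N m; "tool_pos": TCP position; "ee_rot": TCP orientation; "ft_force": force on the tool from outside, world axes, zero at the start; "torque": the same for the moment, N m; "grip_width": opening from 0.0 (shut) to 1.0 (fully open); "grasp_force": force on a finger pad.
Only numpy, scipy, OpenCV 4.12 (cv2) and the standard library are available. Lean on these libraries where they do the work, as an engineer would, in place of code of your own. Each camera call takes 0.05 s, during which the arm holds its last target. There are 200 camera calls.

TASK

One well of the dry-block heater is still open and nobody noted how deep it is: take the depth rod, lower it into the open well until its foot stands on the floor to find the depth, then put the rod back upright in its stand. Fill the well with the filler plug of that length, so that it stands on the well's floor with its shoulder flush with the block's face like the two beside it. Leave the other two plugs standing in their rack and do not disturb the other things on the bench.

Things in the scene. Friction and masses are not known exactly. Their poses are not given: they have to be found in the camera images.
- well (a point): The open well: centre of its mouth in the aluminium block's top face, 105 mm above the bench; axes as the heater's. Blind hole, 22 mm bore, flat floor, 40, 52 or 64 mm deep: unknown, not told by its place. One of three in a row 50 mm apart along y; the other two hold fixed plugs, stems 12 mm across standing 35 mm up. In the rules their floors are floor_1 to floor_3, shuffled.
- heater: Fixed bench heater, cream housing 240 x 230 mm; origin under its middle on the bench, x from its sloped control panel towards the block, y along the row of wells. The bare aluminium block (90 x 170 mm) stands 9 mm above the housing's rim, which is 96 mm high; block centre at x = +35 mm.
- rod_tip (a point): Lower end of the depth rod, on its axis: where its flat foot touches. z runs up the rod. The rod is steel: an 8 mm shaft with dark rings every 10 mm, 100 mm long, then a ridged handle 14 mm across and 45 mm long on top (100 to 145 mm above the tip). 100 g. It starts upright in its stand.
- rod_center (a point): Middle of the depth rod, 72.5 mm above its tip, on its axis (27.5 mm below the handle's lower end). Grasp it by the handle, which is centred 122.5 mm above the tip.
- stand_mouth (a point): Fixed rod stand: centre of the mouth of its upright tube, 74 mm above the bench. The tube is 14 mm inside, flared to 22 mm at the mouth and 30 mm outside there, and its floor is 58 mm below the mouth; round foot 72 mm across. Rod tip starts on that floor.
- plug_short_center (a point): Filler plug, short one: aluminium cylinder 19 mm across and 40 mm long, with a steel stem 12 mm across and 35 mm tall on top. This point is half-way up the whole plug, 37.5 mm above its underside, on its axis; z up the plug. It stands upright in a shallow hole (floor 8 mm above the bench, 12 mm deep) of the grey rack, the three plugs 75 mm apart in a row in any order. 45 g or so.
- plug_short_shoulder (a point): Top of the short plug's aluminium body, where the stem begins, on its axis, 40 mm above its underside. The stem rises 35 mm from here: grasp it there.
- plug_mid_center (a point): Filler plug, mid one: aluminium cylinder 19 mm across and 52 mm long, with a steel stem 12 mm across and 35 mm tall on top. This point is half-way up the whole plug, 43.5 mm above its underside, on its axis; z up the plug. It stands upright in a shallow hole (floor 8 mm above the bench, 12 mm deep) of the grey rack, the three plugs 75 mm apart in a row in any order. 55 g or so.
- plug_mid_shoulder (a point): Top of the mid plug's aluminium body, where the stem begins, on its axis, 52 mm above its underside. The stem rises 35 mm from here: grasp it there.
- plug_long_center (a point): Filler plug, long one: aluminium cylinder 19 mm across and 64 mm long, with a steel stem 12 mm across and 35 mm tall on top. This point is half-way up the whole plug, 49.5 mm above its underside, on its axis; z up the plug. It stands upright in a shallow hole (floor 8 mm above the bench, 12 mm deep) of the grey rack, the three plugs 75 mm apart in a row in any order. 65 g or so.
- plug_long_shoulder (a point): Top of the long plug's aluminium body, where the stem begins, on its axis, 64 mm above its underside. The stem rises 35 mm from here: grasp it there.
- pe_bottle_center (a point): Bystander: white plastic bottle, 64 mm across, 150 mm tall; this point is 75 mm above its underside.
- reagent_bottle_center (a point): Bystander: amber glass bottle with a black cap, 60 mm across, 130 mm tall; this point is 65 mm above its underside.
- beaker_center (a point): Bystander: glass beaker, 66 mm across, 85 mm tall; this point is 42.5 mm above its underside.
- sample_jar_center (a point): Bystander: small white capped jar, 44 mm across, 55 mm tall, near the far end of the plug rack; this point is 27.5 mm above its underside.
- crucible_center (a point): Bystander: white ceramic crucible, 48 mm across, 34 mm tall; this point is 17 mm above its underside.
- vial_center (a point): Bystander: capped glass vial, 28 mm across, 55 mm tall, near the rod stand; this point is 27.5 mm above its underside.
- screwdriver_grip (a point): Bystander: screwdriver lying on the bench; a point on its handle.
Not all that is in view belongs to the job. Leave any orange look-alike of the part that bears plug_long_center alone.

How it is judged:
On the way:
1. the depth rod, upright in the open well, stands on the well's floor (horizontal distance between rod_tip and well below 0.01 m and z of rod_tip in the frame of well below -0.03 m and angle between rod_tip's own z axis and vertical below 0.2 rad and (contact force between rod and floor_1 above 0.3 N or contact force between rod and floor_2 above 0.3 N or contact force between rod and floor_3 above 0.3 N)), for 0.1 s.
At the end, for the whole second after the job is handed in: One plug stands upright at rest in the open well, within 5 mm of its axis, shoulder within 3 mm of flush with the block face; the other two plugs moved less than 15 mm; the rod stands upright in its stand, tip within 8 mm of the tube floor and 10 mm of its axis (((z of plug_short_shoulder in the frame of well between -0.003 and 0.003 m and horizontal distance between plug_short_shoulder and well below 0.005 m and angle between plug_short_center's own z axis and vertical below 0.1 rad and linear speed of plug_short below 0.02 m/s and distance of each of plug_mid_center, plug_long_center from where it was at the start of the episode below 0.015 m) or (z of plug_mid_shoulder in the frame of well between -0.003 and 0.003 m and horizontal distance between plug_mid_shoulder and well below 0.005 m and angle between plug_mid_center's own z axis and vertical below 0.1 rad and linear speed of plug_mid below 0.02 m/s and distance of each of plug_short_center, plug_long_center from where it was at the start of the episode below 0.015 m) or (z of plug_long_shoulder in the frame of well between -0.003 and 0.003 m and horizontal distance between plug_long_shoulder and well below 0.005 m and angle between plug_long_center's own z axis and vertical below 0.1 rad and linear speed of plug_long below 0.02 m/s and distance of each of plug_short_center, plug_mid_center from where it was at the start of the episode below 0.015 m)) and horizontal distance between rod_tip and stand_mouth below 0.01 m and z of rod_tip in the frame of stand_mouth below -0.05 m and angle between rod_tip's own z axis and vertical below 0.2 rad); the robot touches nothing.
It fails at once if a bystander is pushed more than 40 mm or toppled (distance of any of pe_bottle_center, reagent_bottle_center, beaker_center, sample_jar_center, crucible_center, vial_center, screwdriver_grip from where it was at the start of the episode above 0.04 m or angle between any of pe_bottle_center, reagent_bottle_center, beaker_center, sample_jar_center, crucible_center, vial_center's own z axis and vertical above 0.6 rad).
It also fails if it takes over 66 s, if anything falls off the work surface, if the arm or the gripper's body presses on something with over 40 N, if the wrist force passes 120 N, or if a joint passes its speed limit or range.

## Working session

There is one attempt and no reset: what is moved stays moved. The work goes in short steps, Python scripts to look and compute and a shell command to move; the robot and the scene stay as the last step left them, time stands still between calls to the robot, and variables do not carry over. Pictures are saved under pics/ and viewed, at most 10 in all, crops included, and the job is handed in when it is done.

```bash
mkdir -p pics; ls; cat > h.py <<'E'
import numpy as np,cv2
from station import arm,eyes
from scipy.spatial.transform import Rotation as R
def cap(n,save=None):
    c=eyes.capture(n)
    if save: cv2.imwrite('pics/'+save,c['image'][:,:,::-1])
    return c
def world(c):
    K=c['mtx'];z=c['range_z'];h,w=z.shape
    u,v=np.meshgrid(np.arange(w),np.arange(h))
    p=np.stack([(u-K[0,2])/K[0,0]*z,(v-K[1,2])/K[1,1]*z,z,np.ones_like(z)],-1)
    P=p@np.linalg.inv(c['extrinsics']).T
    P[z==0]=np.nan
    return P[...,:3]
E
python3 - <<'E'
from h import *
a=cap('scene','scene.png');b=cap('top','top.png')
np.savez('c0.npz',s=world(a),t=world(b),si=a['image'],ti=b['image'])
for c in(a,b):print(c['mtx'],np.linalg.inv(c['extrinsics']).round(3))
o=arm.get_obs();print(o)
E
```

```text
pics
[[388.79050823   0.         277.83883302]
 [  0.         388.79050823 210.91173741]
 [  0.           0.           1.        ]] [[ 0.025  0.801 -0.598  1.013]
 [ 1.    -0.03   0.002  0.054]
 [-0.016 -0.598 -0.801  0.721]
 [ 0.     0.     0.     1.   ]]
[[423.70811271   0.         274.95955244]
 [  0.         423.70811271 211.1571363 ]
 [  0.           0.           1.        ]] [[-0.013 -0.996  0.093  0.458]
 [-1.     0.01  -0.026  0.069]
 [ 0.025 -0.093 -0.995  1.202]
 [ 0.     0.     0.     1.   ]]
{'t': 0.1, 'qpos': array([ 1.57557289e+00,  2.55653463e-01,  1.07159896e-01, -4.26471641e-04,
       -1.42390102e+00, -2.84640593e-01]), 'joint_velocities': array([-0.00079482, -0.00274787,  0.00334447,  0.00183981,  0.00060658,
        0.00083033]), 'effort': array([-3.09845214e-03, -3.87601089e+01,  2.38471895e+01,  5.37790015e+00,
       -3.80381243e-03,  2.23287479e-06]), 'tool_pos': array([0.15172596, 0.52820492, 0.23051398]), 'ee_rot': array([ 3.10924501e+00, -4.38044623e-01, -2.93498108e-04]), 'ft_force': array([ 1.53621944,  1.2246435 , -0.62182493]), 'torque': array([ 0.06094458,  0.01077801, -0.04957365]), 'grasp_force': 0.0, 'grip_width': 1.0004221805141307}
```

View pics/scene.png

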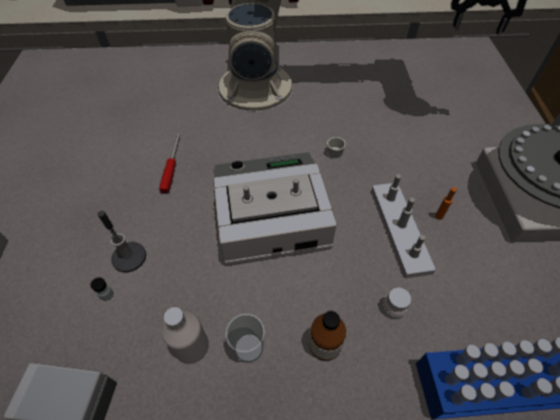

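View pics/top.png

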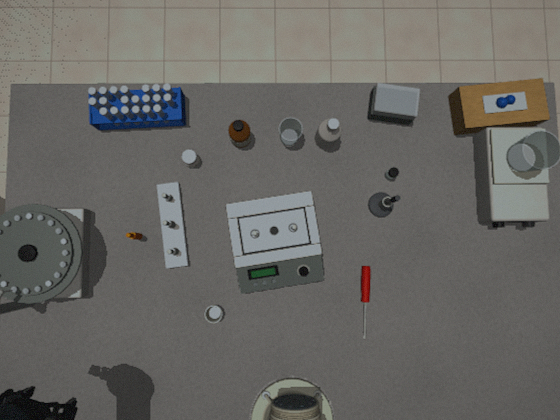

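The scene view shows the heater at (272,200), with its middle well open at (272,195). The rod in its stand is at (120,240), and the rack's three plugs are at (397,182), (407,212) and (418,245). The orange look-alike stands off the rack at (447,203); only the three grey ones are in the rack. In the top view the wells are at (254,233), (274,231) and (292,228), the stand at (382,205), and the plugs at (168,198), (171,224) and (174,251).

```bash
python3 - <<'E'
from h import *
d=np.load('c0.npz');np.set_printoptions(precision=4,suppress=True)
T,S=d['t'],d['s']
def reg(P,u0,u1,v0,v1,z0,z1):
    q=P[v0:v1,u0:u1].reshape(-1,3);q=q[np.isfinite(q[:,0])];return q[(q[:,2]>z0)&(q[:,2]<z1)]
def show(n,q):
    print(n,len(q),q.mean(0) if len(q) else '', q.min(0) if len(q) else '',q.max(0) if len(q) else '')
print('bench z',np.nanmedian(T[330:370,300:340,2]),np.nanmedian(S[110:140,100:150,2]))
# block
q=reg(T,225,325,190,295,.10,.112);show('blk T',q)
print(cv2.minAreaRect((q[:,:2]*1000).astype(np.float32)))
q=reg(S,210,335,150,260,.10,.112);show('blk S',q)
print(cv2.minAreaRect((q[:,:2]*1000).astype(np.float32)))
for n,(u,v) in dict(w1=(254,233),w3=(292,228)).items(): show(n+' stem T',reg(T,u-8,u+8,v-8,v+8,.125,.16))
for n,(u,v) in dict(w1=(247,190),w3=(296,186)).items(): show(n+' stem S',reg(S,u-9,u+9,v-14,v+14,.12,.16))
show('handle T',reg(T,370,410,185,215,.12,.2));show('handle S',reg(S,90,140,200,260,.12,.2))
show('tube T',reg(T,365,410,185,220,.06,.085));show('tube S',reg(S,90,140,200,270,.06,.085))
show('foot T',reg(T,360,410,180,225,.004,.03));
for n,(u,v) in dict(pA=(168,198),pB=(171,224),pC=(174,251)).items(): show(n+' T',reg(T,u-10,u+14,v-10,v+10,.035,.13))
for n,(u,v) in dict(pA=(418,245),pB=(407,212),pC=(396,188)).items(): show(n+' S',reg(S,u-10,u+10,v-16,v+14,.035,.13))
q=reg(T,150,195,175,275,.012,.03);show('rack',q);print(cv2.minAreaRect((q[:,:2]*1000).astype(np.float32)))
im=np.hstack([cv2.resize(d['si'][165:270,370:470],None,fx=4,fy=4,interpolation=2),cv2.resize(d['si'][165:270,85:185],None,fx=4,fy=4,interpolation=2)])
cv2.imwrite('pics/crop.png',im[:,:,::-1])
E
```

```text
bench z 0.0005445876799273774 0.001106207401994297
blk T 2258 [0.5099 0.0463 0.1051] [ 0.4218 -0.0649  0.1   ] [0.6102 0.1654 0.1115]
((513.4027099609375, 47.501625061035156), (164.76348876953125, 221.4620819091797), 9.029009819030762)
blk S 2781 [0.5145 0.0421 0.1053] [ 0.4531 -0.0634  0.1001] [0.5668 0.1324 0.1117]
((511.75299072265625, 29.622772216796875), (93.91069030761719, 196.12271118164062), 8.629471778869629)
w1 stem T 19 [0.502  0.0951 0.1394] [0.4974 0.0897 0.1359] [0.5076 0.0997 0.1426]
w3 stem T 21 [ 0.5163 -0.0033  0.1394] [ 0.5114 -0.0084  0.1323] [0.5214 0.0018 0.1426]
w1 stem S 59 [ 0.5206 -0.0069  0.1332] [ 0.5126 -0.0126  0.1204] [ 0.5246 -0.0014  0.142 ]
w3 stem S 56 [0.5058 0.0921 0.1338] [0.4968 0.0874 0.1211] [0.5097 0.0978 0.1422]
handle T 52 [ 0.5839 -0.2596  0.1496] [ 0.5784 -0.2673  0.1204] [ 0.5915 -0.2552  0.1665]
handle S 157 [ 0.5896 -0.2631  0.1453] [ 0.5804 -0.2716  0.1202] [ 0.5953 -0.258   0.1639]
tube T 63 [ 0.5848 -0.2613  0.0719] [ 0.5712 -0.2755  0.0602] [ 0.5981 -0.2487  0.0802]
tube S 156 [ 0.5876 -0.2647  0.0713] [ 0.5727 -0.2803  0.0601] [ 0.6008 -0.2508  0.0841]
foot T 508 [ 0.5855 -0.2618  0.0102] [ 0.5289 -0.3451  0.004 ] [ 0.6561 -0.2041  0.0279]
pA T 54 [0.6063 0.3335 0.0615] [0.5986 0.3273 0.0357] [0.6167 0.3448 0.0863]
pB T 67 [0.5322 0.3236 0.0774] [0.5244 0.3168 0.0364] [0.5426 0.3353 0.1091]
pC T 56 [0.4592 0.3149 0.0702] [0.4521 0.3086 0.0373] [0.4684 0.3241 0.1006]
pA S 150 [0.6114 0.3307 0.0595] [0.5985 0.3232 0.0351] [0.618  0.3414 0.0845]
pB S 211 [0.538  0.3215 0.0722] [0.5248 0.3134 0.0353] [0.5436 0.333  0.1083]
pC S 164 [0.4635 0.3126 0.0657] [0.453  0.3044 0.0351] [0.47   0.3236 0.0967]
rack 1675 [0.5324 0.3256 0.02  ] [0.4139 0.2834 0.0122] [0.653  0.371  0.0282]
((533.5653076171875, 327.0675354003906), (235.02220153808594, 61.54386901855469), 6.850289344787598)
```

View pics/crop.png

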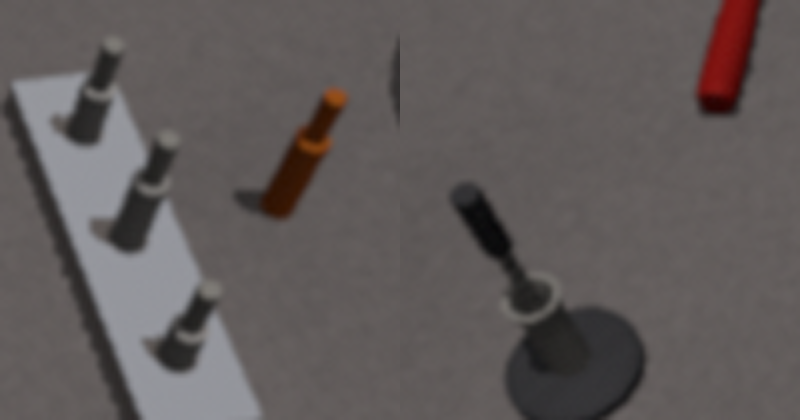

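The crop confirms three grey plugs in the rack, with the orange look-alike outside it. Far, middle and near top heights are 84, 108 and 97 mm, so they are short, long and mid. Well ≈ (0.510, 0.045), heater yaw ≈ 8.4°, stand ≈ (0.586, -0.263). I'll turn the fingers to close along the heater's x and go to the rod.

```bash
cat >> h.py <<'E'
def need(x,y,z):
    "tool-frame shift (units of 40 mm) to a world TCP target, and tilt/yaw error (units of 6 deg) to tool-down with b=-82deg"
    o=arm.get_obs();r=R.from_rotvec(o['ee_rot'])
    d=r.inv().apply(np.array([x,y,z])-o['tool_pos'])/.04
    b=np.radians(-82);G=R.from_matrix([[np.cos(b),np.sin(b),0],[np.sin(b),-np.cos(b),0],[0,0,-1]])
    print('t',round(o['t'],2),'tcp',o['tool_pos'].round(4),'shift',d.round(3),'turn',np.degrees((r.inv()*G).as_rotvec()/6).round(3),'F',o['ft_force'].round(2),'grip',round(o['grip_width']*85.4,1),round(o['grasp_force'],1))
E
T='0 0 0 0 0 1'
python3 -m jog '0 0 0 0 0 1;0 0 0 0 0 1;0 0 0 0 0 1;0 0 0 0 0 1;0 0 0 0 0 1' 40
python3 -m jog '0 0 0 0 0 1;0 0 0 0 0 1;0 0 0 0 0 1;0 0 0 0 0 1;0 0 0 0 0 1'
python3 -m jog '0 0 0 0 0 1;0.9 -0.35 0 0 0 0;0.9 -0.35 0 0 0 0;0.9 -0.35 0 0 0 0;0.9 -0.35 0 0 0 0'
python3 -m jog '0.9 -0.35 0 0 0 0;0.9 -0.35 0 0 0 0;0.9 -0.35 0 0 0 0;0.9 -0.35 0 0 0 0;0.9 -0.35 0 0 0 0'
python3 -c "from h import *;need(.586,-.263,.231)"
```

```text
t: 0.52
tool_pos: [0.1517, 0.5283, 0.2307]
ee_rot: [2.887, -1.235, 0.0]
ft_force: [-0.6, 0.5, -1.3]
grip_width: 0.472
grasp_force: 0.0
t: 0.93
tool_pos: [0.1518, 0.5284, 0.2307]
ee_rot: [2.469, -1.941, 0.001]
ft_force: [-0.7, -0.1, 0.3]
grip_width: 0.47
grasp_force: 0.0
t: 1.35
tool_pos: [0.2276, 0.392, 0.2307]
ee_rot: [2.37, -2.06, 0.001]
ft_force: [0.6, -0.2, 1.2]
grip_width: 0.471
grasp_force: 0.0
t: 1.77
tool_pos: [0.3217, 0.2233, 0.2312]
ee_rot: [2.371, -2.061, -0.0]
ft_force: [0.9, 0.4, 0.6]
grip_width: 0.47
grasp_force: 0.0
t 1.77 tcp [0.3217 0.2233 0.2312] shift [ 1.2959e+01 -4.8490e+00  3.0000e-03] turn [0.001 0.001 0.001] F [0.92 0.36 0.65] grip 40.1 0.0
```

```bash
python3 -m jog '0.93 -0.35 0 0 0 0;0.93 -0.35 0 0 0 0;0.93 -0.35 0 0 0 0;0.93 -0.35 0 0 0 0;0.93 -0.35 0 0 0 0' 
python3 -m jog '0.93 -0.35 0 0 0 0;0.93 -0.35 0 0 0 0;0.93 -0.35 0 0 0 0;0.93 -0.35 0 0 0 0;0.93 -0.35 0 0 0 0' >/dev/null
python3 -m jog '0.93 -0.35 0 0 0 0;0.93 -0.35 0 0 0 0;0.80 -0.30 0 0 0 0;0 0 0 0 0 0;0 0 0 0 0 0' >/dev/null
python3 - <<'E'
from h import *
need(.586,-.263,.231)
c=cap('wrist','w1.png');print({k:(v if k not in('image','range_z') else v.shape) for k,v in c.items()})
E
```

```text
t: 2.18
tool_pos: [0.4169, 0.0487, 0.2312]
ee_rot: [-2.37, 2.061, 0.0]
ft_force: [2.0, 0.9, 0.4]
grip_width: 0.467
grasp_force: 0.0
t 3.02 tcp [ 0.5661 -0.2251  0.2292] shift [ 1.006 -0.364 -0.046] turn [ 0.028  0.011 -0.033] F [-0.8   1.23  0.28] grip 39.7 0.0
{'image': (420, 560, 3), 'range_z': (420, 560), 'mtx': array([[325.1922621 ,   0.        , 281.09734114],
       [  0.        , 325.1922621 , 209.91146377],
       [  0.        ,   0.        ,   1.        ]]), 'T_tool_cam': array([[-7.30920681e-04, -9.64686711e-01, -2.63398968e-01,
         6.72475308e-02],
       [ 9.99999432e-01, -5.00621404e-04, -9.41451869e-04,
         3.96707155e-04],
       [ 7.76342946e-04, -2.63399506e-01,  9.64686528e-01,
        -1.43229582e-01],
       [ 0.00000000e+00,  0.00000000e+00,  0.00000000e+00,
         1.00000000e+00]])}
```

View pics/w1.png

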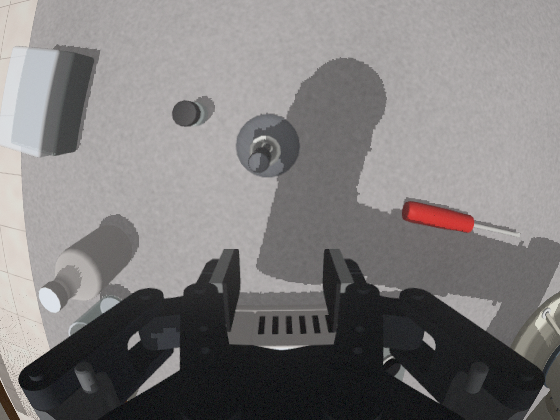

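The wrist view shows the handle's top at (259,157), the tube mouth around (265,148), and the vial well clear at (186,113). I'll turn these into positions from the wrist depth.

```bash
cat >> h.py <<'E'
def wristcloud(save=None):
    o=arm.get_obs();c=cap('wrist',save);K=c['mtx'];z=c['range_z'];h,w=z.shape
    u,v=np.meshgrid(np.arange(w),np.arange(h))
    x=(u-K[0,2])/K[0,0];y=(v-K[1,2])/K[1,1];th=np.hypot(x,y)+1e-9
    p=np.stack([np.tan(th)*x/th*z,np.tan(th)*y/th*z,z],-1)
    M=c['T_tool_cam'];p=p@M[:3,:3].T+M[:3,3]
    P=R.from_rotvec(o['ee_rot']).apply(p.reshape(-1,3)).reshape(p.shape)+o['tool_pos']
    P[z==0]=np.nan
    return P,c['image']
def reg(P,u0,u1,v0,v1,z0,z1):
    q=P[v0:v1,u0:u1].reshape(-1,3);q=q[np.isfinite(q[:,0])];return q[(q[:,2]>z0)&(q[:,2]<z1)]
def circ(q):
    "fit circle to hull of xy points"
    (x,y),r=cv2.minEnclosingCircle((q[:,:2]*1000).astype(np.float32));return np.round([x/1000,y/1000,2*r/1000],4)
E
python3 - <<'E'
from h import *
P,im=wristcloud()
for n,a in dict(top=(.153,.17),hand=(.13,.17),tube=(.068,.08),foot=(.005,.02)).items():
    q=reg(P,230,305,105,185,*a);print(n,len(q),q.mean(0).round(4),q.min(0).round(4),q.max(0).round(4),circ(q))
E
```

```text
top 374 [ 0.5859 -0.2651  0.1612] [ 0.5791 -0.2718  0.1546] [ 0.5928 -0.2578  0.1636] [ 0.5859 -0.2648  0.0144]
hand 429 [ 0.5856 -0.2657  0.1587] [ 0.5789 -0.2721  0.1309] [ 0.5928 -0.2578  0.1636] [ 0.5859 -0.2649  0.0145]
tube 332 [ 0.5845 -0.268   0.0737] [ 0.5719 -0.2785  0.0681] [ 0.6006 -0.2517  0.0799] [ 0.5862 -0.2647  0.0296]
foot 2293 [ 0.5849 -0.2684  0.0119] [ 0.5511 -0.3009  0.0069] [ 0.6217 -0.2287  0.0186] [ 0.5862 -0.2646  0.0726]
```

```bash
python3 -m jog '0.53 -0.18 0 0 0 0;0.52 -0.18 0 0 0 0;0 0 0.6 0 0 0;0 0 0 0 0 0;0 0 0 0 0 0' >/dev/null
python3 -c "from h import *;need(.586,-.2648,.123)"
```

```text
t 3.53 tcp [ 0.5852 -0.2619  0.2066] shift [ 0.078 -0.015  2.09 ] turn [0.027 0.013 0.007] F [-0.48  0.58  0.5 ] grip 39.8 0.0
```

```bash
python3 -m jog '0.07 -0.015 0.4 0 0 0;0 0 0.5 0 0 0;0 0 0.5 0 0 0;0 0 0.4 0 0 0;0 0 0.3 0 0 0' >/dev/null
python3 -m jog '0 0 0 0 0 0;0 0 0 0 0 0;0 0 0 0 0 0' >/dev/null
python3 -c "from h import *;need(.586,-.2648,.123)"
python3 -m jog '0 0 0 0 0 0;0 0 0 0 0 0;0 0 0 0 0 0;0 0 0 0 0 0;0 0 0 0 0 0' 5 >/dev/null
python3 -m jog '0 0 0 0 0 0;0 0 0 0 0 0;0 0 0 0 0 0;0 0 0 0 0 0;0 0 0 0 0 0'
python3 -c "from h import *;need(.586,-.2648,.123)"
```

```text
t 4.2 tcp [ 0.5881 -0.2657  0.1255] shift [-0.031  0.048  0.063] turn [-0.024 -0.016  0.005] F [0.72 0.48 1.09] grip 39.8 0.0
t: 5.03
tool_pos: [0.5875, -0.2663, 0.1247]
ee_rot: [-2.37, 2.061, -0.003]
ft_force: [-1.5, 1.3, 5.8]
grip_width: 0.147
grasp_force: 58.5
t 5.03 tcp [ 0.5875 -0.2663  0.1247] shift [-0.043  0.033  0.043] turn [-0.013 -0.012 -0.004] F [-1.51  1.26  5.83] grip 12.5 58.5
```

```bash
python3 -m jog '0 0 -0.3 0 0 0;0 0 -0.4 0 0 0;0 0 -0.4 0 0 0;0 0 -0.5 0 0 0;0 0 -0.5 0 0 0' 
python3 -m jog '0 0 -0.5 0 0 0;0 0 -0.5 0 0 0;0 0 -0.5 0 0 0;0 0 0 0 0 0;0 0 0 0 0 0' 
python3 -c "from h import *;need(.510,.045,.27)"
```

```text
t: 5.45
tool_pos: [0.5868, -0.2657, 0.2074]
ee_rot: [2.37, -2.062, -0.002]
ft_force: [0.0, -0.2, -0.5]
grip_width: 0.14
grasp_force: 58.5
t: 5.87
tool_pos: [0.5877, -0.266, 0.2682]
ee_rot: [-2.369, 2.061, -0.003]
ft_force: [-0.7, -0.4, -2.0]
grip_width: 0.146
grasp_force: 58.6
t 5.87 tcp [ 0.5877 -0.266   0.2682] shift [-7.968  0.848 -0.051] turn [-0.023 -0.004 -0.006] F [-0.74 -0.36 -1.97] grip 12.5 58.6
```

```bash
python3 -m jog '-0.93 0.09 0 0 0 0;-0.93 0.09 0 0 0 0;-0.93 0.09 0 0 0 0;-0.93 0.09 0 0 0 0;-0.93 0.09 0 0 0 0' >/dev/null
python3 -m jog '-0.93 0.09 0 0 0 0;-0.93 0.09 0 0 0 0;-0.93 0.09 0 0 0 0;-0.93 0.09 0 0 0 0;-0.93 0.05 0 0 0 0' >/dev/null
python3 -m jog '0 0 0 0 0 0;0 0 0 0 0 0;0 0 0 0 0 0' >/dev/null
python3 - <<'E'
from h import *
need(.510,.045,.27)
P,im=wristcloud('w2.png');np.save('w2.npy',P)
E
```

```text
t 6.95 tcp [0.5011 0.0977 0.2663] shift [ 1.335 -0.037 -0.092] turn [ 0.018 -0.005  0.002] F [ 0.25 -0.34 -0.55] grip 12.0 58.6
```

View pics/w2.png

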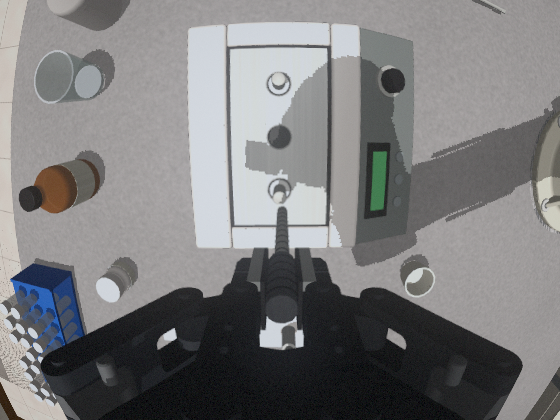

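The wrist view shows the open well at (279,136), the fixed plugs at (278,83) and (279,189), and the rod's tip at (282,208).

```bash
python3 - <<'E'
from h import *
P=np.load('w2.npy')
for n,b in dict(far=(262,295,65,98),near=(266,292,172,200)).items():
    q=reg(P,*b,.130,.146);print(n,len(q),q.mean(0).round(4),circ(q) if len(q) else '')
# well: face plane pixels missing -> hole boundary
h=(np.nan_to_num(P[115:158,255:302,2],nan=0)<.100).astype(np.uint8)
n,l,s,c=cv2.connectedComponentsWithStats(h)
i=1+np.argmax(s[1:,4]);print('hole px',s[i],c[i]+[255,115])
ring=cv2.dilate((l==i).astype(np.uint8),np.ones((3,3)))-(l==i)
q=P[115:158,255:302][ring>0];q=q[(q[:,2]>.1)&(q[:,2]<.111)];print('rim',len(q),q.mean(0).round(4),circ(q))
q=reg(P,255,302,115,158,.0,.099);print('inside z',len(q),np.percentile(q[:,2],[1,5,20,50]).round(4) if len(q) else '')
# rod
q=P[195:330,262:302].reshape(-1,3);q=q[np.isfinite(q[:,0])];o=arm.get_obs();t=o['tool_pos']
k=(q[:,2]>.150)&(q[:,2]<.30)&(np.hypot(*(q[:,:2]-t[:2]).T)<.02);q=q[k]
for z0 in np.arange(.15,.3,.01):
    s=q[(q[:,2]>=z0)&(q[:,2]<z0+.01)]
    if len(s): print(z0.round(2),len(s),s.mean(0).round(4),((s[:,:2].min(0)+s[:,:2].max(0))/2).round(4),'w',np.ptp(s[:,:2],axis=0).round(4))
E
```

```text
far 177 [ 0.5178 -0.005   0.1399] [ 0.5174 -0.0056  0.0124]
near 136 [0.503  0.0906 0.139 ] [0.5028 0.0925 0.0115]
hole px [ 13  10  22  23 408] [278.61029412 136.2377451 ]
rim 98 [0.511  0.0429 0.1048] [0.5114 0.0436 0.0253]
inside z 405 [0.0952 0.0954 0.096  0.0966]
0.15 4 [0.4984 0.0959 0.1592] [0.499  0.0962] w [0.0059 0.0022]
0.16 36 [0.5004 0.0958 0.1658] [0.5    0.0972] w [0.0077 0.0053]
0.17 36 [0.5001 0.0957 0.1753] [0.5    0.0965] w [0.0075 0.0035]
0.18 41 [0.5003 0.0956 0.1854] [0.5001 0.0962] w [0.0073 0.0033]
0.19 50 [0.5003 0.0959 0.1956] [0.5    0.0972] w [0.0081 0.0054]
0.2 57 [0.5005 0.0959 0.2055] [0.5001 0.0969] w [0.008  0.0046]
0.21 63 [0.5003 0.0959 0.2153] [0.5002 0.0971] w [0.0076 0.0047]
0.22 68 [0.5007 0.0959 0.2252] [0.5004 0.0974] w [0.0076 0.0055]
0.23 88 [0.5006 0.0959 0.2352] [0.5003 0.0967] w [0.0079 0.0043]
0.24 96 [0.5005 0.096  0.2452] [0.5002 0.0967] w [0.0078 0.0039]
0.25 21 [0.501  0.0948 0.2541] [0.5007 0.0944] w [0.011  0.0039]
0.26 227 [0.5014 0.0932 0.2655] [0.5018 0.0919] w [0.013  0.0113]
0.27 352 [0.5017 0.0915 0.2751] [0.5023 0.0914] w [0.0177 0.0133]
0.28 454 [0.5017 0.0915 0.285 ] [0.5023 0.091 ] w [0.0166 0.0126]
0.29 540 [0.5014 0.0921 0.2951] [0.5017 0.0966] w [0.0167 0.0239]
```

```bash
python3 -m jog '0.7 -0.035 0 0 0 0;0.69 -0.035 0 0 0 0;0 0 0 0 0 0;0 0 0 0 0 0' >/dev/null
python3 -c "from h import *;need(.5117,.0429,.2)"
```

```text
t 7.33 tcp [0.5121 0.0408 0.2668] shift [-0.054  0.003  1.671] turn [ 0.008 -0.001 -0.046] F [ 0.27 -0.26 -1.16] grip 12.6 58.6
```

```bash
python3 -m jog '-0.04 0 0.4 0 0 0;0 0 0.4 0 0 0;0 0 0.4 0 0 0;0 0 0.3 0 0 0;0 0 0.3 0 0 0' >/dev/null
python3 -m jog '0 0 0.2 0 0 0;0 0 0.15 0 0 0;0 0 0 0 0 0;0 0 0 0 0 0;0 0 0 0 0 0' 
python3 -c "from h import *;need(.5117,.0429,.1717)"
```

```text
t: 8.17
tool_pos: [0.5123, 0.0447, 0.1821]
ee_rot: [-2.37, 2.061, -0.001]
ft_force: [-0.1, -0.0, -1.2]
grip_width: 0.142
grasp_force: 58.6
t 8.17 tcp [0.5123 0.0447 0.1821] shift [0.042 0.022 0.259] turn [-0.013  0.    -0.006] F [-0.09 -0.   -1.18] grip 12.1 58.6
```

```bash
python3 -m jog '0 0 0.06 0 0 0;0 0 0.06 0 0 0;0 0 0.06 0 0 0;0 0 0.06 0 0 0;0 0 0 0 0 0' 
python3 -m jog '0 0 0.04 0 0 0;0 0 0 0 0 0;0 0 0 0 0 0' 

```

```text
t: 8.58
tool_pos: [0.5126, 0.0445, 0.1736]
ee_rot: [-2.37, 2.06, -0.004]
ft_force: [-1.4, 0.6, 9.8]
grip_width: 0.145
grasp_force: 60.1
t: 8.83
tool_pos: [0.513, 0.0444, 0.1735]
ee_rot: [-2.369, 2.059, -0.006]
ft_force: [-4.3, -0.4, 16.7]
grip_width: 0.145
grasp_force: 61.3
```

The foot met a floor with the TCP at 173.6 mm. The tip is 108.7 mm lower, at 64.9 mm, so the well is 40 mm deep and takes the short plug. Next the rod goes back to its stand.

```bash
python3 -m jog '0 0 -0.2 0 0 0;0 0 -0.4 0 0 0;0 0 -0.6 0 0 0;0 0 -0.6 0 0 0;0 0 -0.65 0 0 0' >/dev/null
python3 -m jog '0 0 0 0 0 0;0.88 -0.084 0 0 0 0;0.88 -0.084 0 0 0 0;0.88 -0.084 0 0 0 0;0.88 -0.084 0 0 0 0' 
python3 -m jog '0.88 -0.084 0 0 0 0;0.88 -0.084 0 0 0 0;0.88 -0.084 0 0 0 0;0.88 -0.084 0 0 0 0;0.5 -0.05 0 0 0 0' >/dev/null
python3 -m jog '0 0 0 0 0 0;0 0 0 0 0 0;0 0 0 0 0 0;0 0 0 0 0 0' >/dev/null
python3 -c "from h import *;need(.587,-.2655,.27)"
```

```text
t: 9.67
tool_pos: [0.5448, -0.0942, 0.2679]
ee_rot: [-2.371, 2.061, 0.0]
ft_force: [0.6, 0.3, -0.7]
grip_width: 0.15
grasp_force: 59.1
t 10.42 tcp [ 0.5823 -0.2492  0.2683] shift [ 0.421 -0.06  -0.043] turn [-0.002  0.001  0.004] F [-0.09  1.04 -1.64] grip 12.6 59.1
```

```bash
python3 -m jog '0.42 -0.06 0 0 0 0;0 0 0 0 0 0;0 0 0 0 0 0;0 0 0 0 0 0' >/dev/null
python3 - <<'E'
from h import *
need(.587,-.2655,.27)
P,im=wristcloud();t=arm.get_obs()['tool_pos']
q=P[150:335,240:325].reshape(-1,3);q=q[np.isfinite(q[:,0])]
q=q[(q[:,2]>t[2]-.115)&(q[:,2]<t[2]-.02)&(np.hypot(*(q[:,:2]-t[:2]).T)<.02)]
for z0 in np.arange(-.115,-.02,.015):
    s=q[(q[:,2]-t[2]>=z0)&(q[:,2]-t[2]<z0+.015)]
    if len(s): print(z0.round(3),len(s),(s.mean(0)-t).round(4),'ymin',(s[:,1].min()-t[1]).round(4),'zmin',(s[:,2].min()-t[2]).round(4))
q=reg(P,150,420,100,300,.068,.08);q=q[np.hypot(q[:,0]-.586,q[:,1]+.265)<.025];print('tube',len(q),circ(q) if len(q) else '')
E
```

```text
t 10.75 tcp [ 0.587  -0.2655  0.2683] shift [ 0.001 -0.001 -0.042] turn [-0.003  0.001  0.003] F [-1.11  0.65 -1.31] grip 12.4 59.1
-0.115 22 [-0.001  -0.0018 -0.1045] ymin -0.0028 zmin -0.1085
-0.1 59 [-0.0007 -0.0018 -0.0925] ymin -0.0029 zmin -0.0997
-0.085 64 [-0.0004 -0.0018 -0.0772] ymin -0.0029 zmin -0.0849
-0.07 84 [-0.0006 -0.0016 -0.0621] ymin -0.0032 zmin -0.0699
-0.055 100 [-0.0005 -0.0017 -0.0472] ymin -0.0029 zmin -0.055
-0.04 124 [-0.0004 -0.0016 -0.0321] ymin -0.0029 zmin -0.0397
-0.025 49 [-0.0006 -0.0015 -0.0226] ymin -0.0029 zmin -0.0247
tube 341 [ 0.586  -0.2651  0.0292]
```

```bash
python3 -m jog '0 0 0.5 0 0 0;0 0 0.5 0 0 0;0 0 0.5 0 0 0;0 0 0.5 0 0 0;0 0 0.3 0 0 0' 
python3 -m jog '0 0 0.3 0 0 0;0 0 0.3 0 0 0;0 0 0.3 0 0 0;0 0 0.2 0 0 0;0 0 0.1 0 0 0'
python3 -m jog '0 0 0.04 0 0 0;0 0 0 0 0 0;0 0 0 0 0 0'
python3 -c "from h import *;need(.587,-.2655,.1247)"
```

```text
t: 11.22
tool_pos: [0.586, -0.2651, 0.1739]
ee_rot: [2.371, -2.061, -0.004]
ft_force: [0.2, 0.8, -1.4]
grip_width: 0.146
grasp_force: 59.1
t: 11.63
tool_pos: [0.5864, -0.2656, 0.127]
ee_rot: [2.371, -2.061, -0.003]
ft_force: [0.2, 1.0, -1.2]
grip_width: 0.144
grasp_force: 59.1
t: 11.88
tool_pos: [0.5873, -0.2664, 0.1273]
ee_rot: [-2.37, 2.061, -0.002]
ft_force: [0.0, 0.0, -1.1]
grip_width: 0.145
grasp_force: 59.1
t 11.88 tcp [ 0.5873 -0.2664  0.1273] shift [-0.024  0.006  0.065] turn [-0.011 -0.006 -0.004] F [ 0.02  0.04 -1.07] grip 12.4 59.1
```

```bash
python3 -m jog '0 0 0.06 0 0 0;0 0 0 0 0 0;0 0 0 0 0 0' | sed -n 2,4p
python3 -m jog '0 0 0 0 0 0;0 0 0 0 0 0;0 0 0 0 0 0;0 0 0 0 0 0;0 0 0 0 0 0' 36 
python3 -m jog '0 0 -0.3 0 0 0;0 0 -0.5 0 0 0;0 0 -0.7 0 0 0;0 0 -0.7 0 0 0;0 0 -0.6 0 0 0' >/dev/null
python3 -m jog '-0.5 0 0 0 0 0;-0.8 0 0 0 0 0;0 0 0 0 0 0' >/dev/null
python3 - <<'E'
from h import *
need(.6085,.333,.235)
P,im=wristcloud()
for n,a in dict(top=(.15,.17),tube=(.068,.08)).items():
    q=reg(P,200,350,50,330,*a);q=q[np.hypot(q[:,0]-.586,q[:,1]+.265)<.03];print(n,len(q),q[:,2].max() if len(q) else '',circ(q) if len(q) else '')
E
```

```text
tool_pos: [0.5875, -0.2666, 0.1248]
ee_rot: [-2.37, 2.061, -0.002]
ft_force: [-0.1, -0.5, 0.9]
t: 12.55
tool_pos: [0.5869, -0.2664, 0.124]
ee_rot: [2.37, -2.062, -0.0]
ft_force: [0.7, -0.5, 0.4]
grip_width: 0.422
grasp_force: 0.0
t 13.22 tcp [ 0.5797 -0.2113  0.237 ] shift [-13.369  -2.629   0.072] turn [-0.019  0.012  0.016] F [ 0.27 -0.27 -0.22] grip 35.7 0.0
top 324 0.16397979109727034 [ 0.5864 -0.2652  0.0139]
tube 325 0.07666085170231998 [ 0.5865 -0.2646  0.0288]
```

```bash
python3 -m jog '-0.88 -0.15 0 0 0 0;-0.88 -0.15 0 0 0 0;-0.88 -0.15 0 0 0 0;-0.88 -0.15 0 0 0 0;-0.88 -0.15 0 0 0 0' >/dev/null
python3 -m jog '-0.88 -0.15 0 0 0 0;-0.88 -0.15 0 0 0 0;-0.88 -0.15 0 0 0 0;-0.88 -0.15 0 0 0 0;-0.88 -0.15 0 0 0 0' >/dev/null
python3 -m jog '-0.88 -0.15 0 0 0 0;-0.88 -0.15 0 0 0 0;-0.88 -0.15 0 0 0 0;-0.88 -0.15 0 0 0 0;-0.88 -0.15 0 0 0 0' >/dev/null
python3 -m jog '-0.5 0 0 0 0 0;0 0 0 0 0 0;0 0 0 0 0 0;0 0 0 0 0 0' >/dev/null
python3 - <<'E'
from h import *
need(.6085,.333,.235)
P,im=wristcloud('w3.png');np.save('w3.npy',P)
for n,(x,y) in dict(short=(.6085,.332),long=(.535,.3225),mid=(.461,.314)).items():
    q=P.reshape(-1,3);q=q[np.isfinite(q[:,0])];q=q[np.hypot(q[:,0]-x,q[:,1]-y)<.025]
    s=q[(q[:,2]>.06)&(q[:,2]<.115)]
    if len(s): 
        t=s[s[:,2]>s[:,2].max()-.006];print(n,len(s),s[:,2].max().round(4),np.median(t[:,2]).round(4),t.mean(0).round(4),circ(t))
E
```

```text
t 14.85 tcp [0.5932 0.3396 0.2359] shift [ 0.217 -0.355  0.024] turn [ 0.002 -0.006 -0.008] F [-0.62 -0.85  0.76] grip 36.4 0.0
short 162 0.0855 0.0831 [0.6082 0.3337 0.083 ] [0.6082 0.3338 0.0119]
long 420 0.1088 0.1073 [0.5347 0.3252 0.1071] [0.5342 0.3255 0.0116]
mid 330 0.0967 0.0949 [0.4607 0.3161 0.0947] [0.4599 0.3166 0.0127]
```

View pics/w3.png

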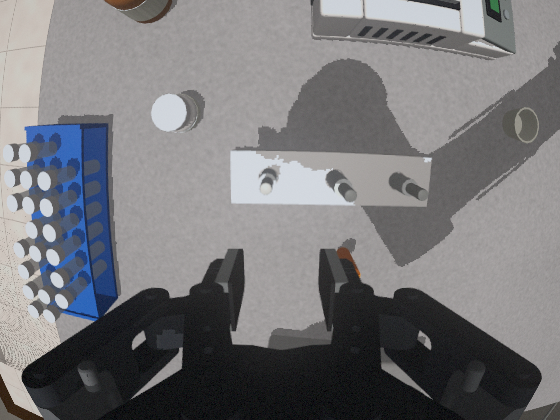

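The wrist view shows the short plug at (267,180), long at (345,188), mid at (412,187), and the orange look-alike clear at (346,260). Top heights of 83, 107 and 95 mm confirm which is which. I'll grasp the short plug's stem at (0.608, 0.334).

```bash
python3 -m jog '0.1 -0.18 0 0 0 0;0.1 -0.17 0.4 0 0 0;0 0 0.7 0 0 0;0 0 0.7 0 0 0;0 0 0.7 0 0 0' >/dev/null
python3 -m jog '0 0 0.3 0 0 0;0 0 0 0 0 0;0 0 0 0 0 0;0 0 0 0 0 0' >/dev/null
python3 -c "from h import *;need(.6082,.3338,.050)"
```

```text
t 15.65 tcp [0.6093 0.3341 0.1262] shift [0.004 0.033 1.904] turn [-0.029  0.009 -0.012] F [0.29 0.1  0.6 ] grip 36.0 0.0
```

```bash
python3 -m jog '0 0.02 0.5 0 0 0;0 0 0.5 0 0 0;0 0 0.4 0 0 0;0 0 0.3 0 0 0;0 0 0.16 0 0 0' >/dev/null
python3 -m jog '0 0 0 0 0 0;0 0 0 0 0 0;0 0 0 0 0 0' >/dev/null
python3 -c "from h import *;need(.6082,.3338,.050)"
python3 -m jog '0 0 0 0 0 0;0 0 0 0 0 0;0 0 0 0 0 0;0 0 0 0 0 0;0 0 0 0 0 0' 4 >/dev/null
python3 -m jog '0 0 0 0 0 0;0 0 0 0 0 0;0 0 0 0 0 0;0 0 0 0 0 0' >/dev/null
python3 -c "from h import *;need(.6082,.3338,.050)"
```

```text
t 16.32 tcp [0.6081 0.3348 0.0516] shift [0.025 0.001 0.039] turn [-0.027  0.012 -0.004] F [ 0.71  0.31 -0.71] grip 36.1 0.0
t 17.07 tcp [0.6076 0.3346 0.0508] shift [ 0.021 -0.013  0.019] turn [-0.015  0.005 -0.002] F [-0.02  0.24  4.92] grip 10.1 58.5
```

```bash
python3 -m jog '0 0 -0.3 0 0 0;0 0 -0.5 0 0 0;0 0 -0.8 0 0 0;0 0 -0.9 0 0 0;0 0 -0.9 0 0 0' >/dev/null
python3 -m jog '0 0 -0.9 0 0 0;0 0 -0.3 0 0 0;0 0 0 0 0 0;0.8 0.48 0 0 0 0;0.8 0.48 0 0 0 0' 
python3 -m jog '0.8 0.48 0 0 0 0;0.8 0.48 0 0 0 0;0.8 0.48 0 0 0 0;0.8 0.48 0 0 0 0;0.8 0.48 0 0 0 0' >/dev/null
python3 -m jog '0 0 0 0 0 0;0 0 0 0 0 0;0 0 0 0 0 0;0 0 0 0 0 0' >/dev/null
python3 - <<'E'
from h import *
need(.511,.0436,.235)
P,im=wristcloud('w4.png');np.save('w4.npy',P)
t=arm.get_obs()['tool_pos']
q=P.reshape(-1,3);q=q[np.isfinite(q[:,0])];p=q-t
k=p[(np.hypot(p[:,0],p[:,1])<.02)&(p[:,2]>-.05)&(p[:,2]<.0)]
for z0 in np.arange(-.05,0,.01):
    s=k[(k[:,2]>=z0)&(k[:,2]<z0+.01)]
    if len(s): print(z0.round(3),len(s),s.mean(0).round(4),s.min(0).round(4),s.max(0).round(4))
for n,(x,y) in dict(far=(.5174,-.0056),near=(.5028,.0925)).items():
    s=q[(np.hypot(q[:,0]-x,q[:,1]-y)<.015)&(q[:,2]>.133)&(q[:,2]<.147)];print(n,len(s),s.mean(0).round(4) if len(s) else '',circ(s) if len(s) else '')
E
```

```text
t: 17.9
tool_pos: [0.5768, 0.2657, 0.2307]
ee_rot: [2.369, -2.057, -0.003]
ft_force: [1.2, -0.4, 0.5]
grip_width: 0.118
grasp_force: 58.9
t 18.65 tcp [0.5051 0.0944 0.2331] shift [ 1.278  0.03  -0.047] turn [ 0.011 -0.    -0.   ] F [ 0.29  0.73 -0.93] grip 9.8 58.9
-0.05 9 [ 0.0032 -0.0075 -0.0406] [-0.0038 -0.0099 -0.0411] [ 0.0086 -0.003  -0.0402]
-0.04 165 [ 0.0008 -0.0078 -0.035 ] [-0.0097 -0.0102 -0.04  ] [ 0.0091  0.0001 -0.03  ]
-0.03 186 [ 0.0007 -0.0079 -0.025 ] [-0.0098 -0.0101 -0.03  ] [ 0.0089 -0.0006 -0.02  ]
-0.02 210 [ 0.0007 -0.0081 -0.015 ] [-0.009  -0.0102 -0.0199] [ 0.0086 -0.002  -0.01  ]
-0.01 338 [ 0.0005 -0.0075 -0.0038] [-0.0064 -0.0101 -0.0099] [ 0.0076 -0.0019 -0.    ]
far 210 [ 0.5176 -0.005   0.1403] [ 0.5177 -0.0054  0.0118]
near 208 [0.503  0.0921 0.1398] [0.5029 0.0927 0.0119]
```

View pics/w4.png

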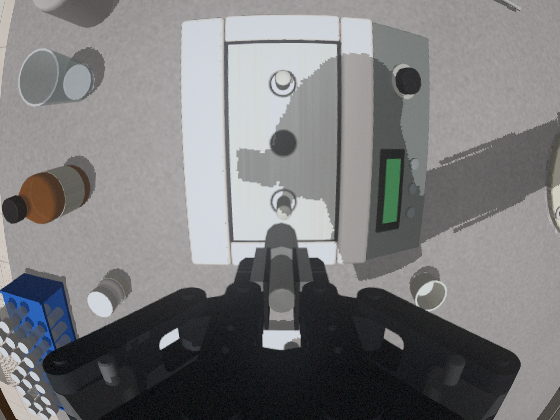

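The view shows the plug hanging straight at (282,240), and the open well clear at (284,143). The plug's offset from the TCP is about (0, -0.7) mm. The well, as the midpoint of the two stems, is at (0.5105, 0.0436), so the TCP target is (0.5105, 0.0443).

```bash
python3 -m jog '0.63 0.02 0 0 0 0;0.63 0.02 0 0 0 0;0 0 0.5 0 0 0;0 0 0.7 0 0 0;0 0 0.6 0 0 0' >/dev/null
python3 -m jog '0 0 0.2 0 0 0;0 0 0 0 0 0;0 0 0 0 0 0;0 0 0 0 0 0;0 0 0 0 0 0' >/dev/null
python3 -c "
from h import *
need(.5105,.0443,.152);eyes.capture('top');need(.5105,.0443,.152);eyes.capture('top');need(.5105,.0443,.152)"
```

```text
t 19.53 tcp [0.5115 0.0441 0.1553] shift [-0.008  0.025  0.083] turn [-0.029  0.003 -0.   ] F [-0.04 -0.75 -0.1 ] grip 10.0 58.9
t 19.58 tcp [0.5113 0.044  0.1551] shift [-0.01   0.02   0.078] turn [-0.026  0.003 -0.002] F [ 0.34  0.54 -0.55] grip 10.2 58.9
t 19.63 tcp [0.5111 0.044  0.1549] shift [-0.011  0.015  0.071] turn [-0.021  0.003 -0.002] F [-0.3  -0.72  0.27] grip 10.3 58.9
```

```bash
python3 -m jog '0 0.01 0.1 0 0 0;0 0 0.07 0 0 0;0 0 0.05 0 0 0;0 0 0.05 0 0 0;0 0 0 0 0 0'
python3 -m jog '0 0 0.05 0 0 0;0 0 0 0 0 0;0 0 0 0 0 0'
```

```text
t: 20.05
tool_pos: [0.5097, 0.0435, 0.1423]
ee_rot: [2.37, -2.061, -0.001]
ft_force: [1.1, 0.2, -1.5]
grip_width: 0.122
grasp_force: 58.9
t: 20.3
tool_pos: [0.51, 0.0436, 0.1408]
ee_rot: [2.37, -2.062, -0.0]
ft_force: [0.4, 0.5, -0.7]
grip_width: 0.116
grasp_force: 58.9
```

It's 7 mm into the bore with no side force, so I carry on down.

```bash
python3 -m jog '0 0 0.13 0 0 0;0 0 0.13 0 0 0;0 0 0.13 0 0 0;0 0 0.13 0 0 0;0 0 0.1 0 0 0'
python3 -m jog '0 0 0.05 0 0 0;0 0 0.05 0 0 0;0 0 0.05 0 0 0;0 0 0 0 0 0;0 0 0 0 0 0'
python3 -m jog '0 0 0.04 0 0 0;0 0 0 0 0 0;0 0 0 0 0 0'
```

```text
t: 20.72
tool_pos: [0.5097, 0.0435, 0.1151]
ee_rot: [2.37, -2.061, -0.001]
ft_force: [-0.1, 0.5, -0.6]
grip_width: 0.12
grasp_force: 58.9
t: 21.13
tool_pos: [0.5101, 0.0436, 0.1102]
ee_rot: [-2.37, 2.062, -0.0]
ft_force: [-0.5, -0.1, 0.4]
grip_width: 0.119
grasp_force: 58.9
t: 21.38
tool_pos: [0.5101, 0.0436, 0.1085]
ee_rot: [-2.37, 2.062, -0.0]
ft_force: [-0.8, 0.0, -0.5]
grip_width: 0.119
grasp_force: 58.9
```

```bash
python3 -m jog '0 0 0.04 0 0 0;0 0 0.02 0 0 0;0 0 0 0 0 0;0 0 0 0 0 0'|grep -E 'pos|force'
python3 -m jog '0 0 0 0 0 0;0 0 0 0 0 0;0 0 0 0 0 0;0 0 0 0 0 0' 30 |grep -E 'pos|force'
python3 -m jog '0 0 -0.2 0 0 0;0 0 -0.4 0 0 0;0 0 -0.6 0 0 0;0 0 -0.7 0 0 0;0 0 -0.8 0 0 0' >/dev/null
python3 -m jog '0 0 -0.7 0 0 0;-0.6 0 0 0 0 0;-0.6 0 0 0 0 0;0 0 0 0 0 0;0 0 0 0 0 0' >/dev/null
python3 - <<'E'
from h import *
need(.511,.0436,.235)
P,im=wristcloud('w5.png')
q=P.reshape(-1,3);q=q[np.isfinite(q[:,0])]
for n,(x,y) in dict(far=(.5174,-.0056),plug=(.5105,.0436),near=(.5028,.0925)).items():
    s=q[(np.hypot(q[:,0]-x,q[:,1]-y)<.015)&(q[:,2]>.13)&(q[:,2]<.17)];print(n,len(s),np.median(s[:,2]).round(4) if len(s) else '',circ(s[s[:,2]>.135]) if len(s) else '')
    s=q[(np.hypot(q[:,0]-x,q[:,1]-y)<.009)&(np.hypot(q[:,0]-x,q[:,1]-y)>.0065)&(q[:,2]<.12)];print('  shoulder z',len(s),np.median(s[:,2]).round(4) if len(s) else '')
cv2.imwrite('pics/w5c.png',cv2.resize(im[40:320,160:440],None,fx=2,fy=2)[:,:,::-1])
E
```

```text
tool_pos: [0.5106, 0.0436, 0.1077]
ft_force: [-3.0, 0.1, 8.8]
grasp_force: 60.3
tool_pos: [0.5099, 0.0435, 0.1058]
ft_force: [0.3, -0.3, 0.3]
grasp_force: 0.0
t 22.88 tcp [0.5033 0.0919 0.2426] shift [ 1.222 -0.022  0.189] turn [-0.003  0.001  0.012] F [-0.61 -0.39 -0.13] grip 29.9 0.0
far 198 0.1403 [ 0.5178 -0.0056  0.0118]
  shoulder z 115 0.1057
plug 196 0.1404 [0.5104 0.0434 0.0118]
  shoulder z 109 0.1058
near 208 0.1401 [0.5029 0.0929 0.012 ]
  shoulder z 118 0.1055
```

View pics/w5c.png

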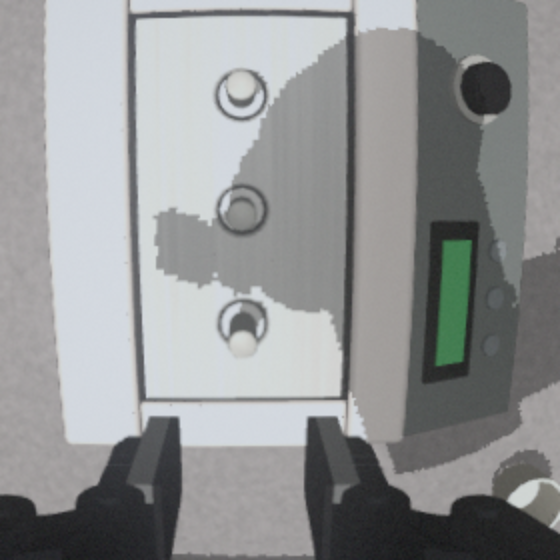

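The crop shows the plug standing in the middle well at (242,210). It is flush and at the same height as its neighbours: stem top 140.4 mm, shoulder 105.8 mm. The gripper is clear of everything.

```bash
python3 -c "
from station import arm
print(arm.hand_in())"
```

```text
the job is handed in; nothing more can be done
None
```

The job is handed in: the well measured 40 mm deep, the rod is back upright in its stand, and the short plug stands in the well flush with the block's face; the hand-in returned no verdict.

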